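# Load a shade batten under the sprung finger of the drilling jig

### The job

Take the dark wooden batten from the cradle and load it into the green drilling jig: push its rounded end under the red sprung hold-down finger so that the finger is pushed up, and slide it along the guides until it pushes the end stop's brass plunger well in (at least half of its short travel). Push gently, feeling for the stop, whose setting is not known; then let go so that the finger alone keeps the batten flat, straight and against the plunger, and leave everything else where it is.

Things in the scene. Friction and masses are not known exactly. Their poses are not given: they have to be found in the camera images.
- batten_mid (a point): centre (half-way up) of the dark wooden batten, (sizes here and below in mm) 200 long, 28 wide, 20 thick, about 70 g, both ends fully rounded over (half-round, radius 10, about the width axis) so either end may lead. x runs along its length, y across its width, z up. It lies loose on the cradle with its underside 25 above the table
- cradle: fixed plywood cradle holding the batten; origin under its centre at table level, x along the batten. Base plate 190 x 70 x 6; two cross bars 12 thick at x = -75 and +75, tops at 25, with 12 mm cheeks beside the batten (up to 37 high). Between the bars fingers have free room down to 6 above the table
- jig_mouth (a point): middle of the entry edge of the fixed green jig's deck, on its top face, 25 above the table. x points the way the batten is pushed in, y to the left, z up. Block 90 wide, from x = 0 to 210. Aluminium guide walls 10 high, 31 apart from x = 40 on, flared to about 40 apart at x = 12. Open table on the negative x side
- pivot: hinge bracket of the red hold-down finger; origin on the deck's top face, centre line, 160 beyond jig_mouth; hinge axis across, 32 above the deck. Finger: nose bar (10 dia, 20 wide) 55 beyond jig_mouth, 3 above the deck when empty; from it a smooth toe rises at 26 degrees back to 12 beyond jig_mouth, 22 above the deck. A batten end slid along the deck lifts it. Raised it stays below 90 above the table
- holddown (a joint): angle of the finger, rad: 0 at rest with the jig empty, grows as the nose rises, about 0.16 with the batten under it. Its spring presses the nose down with about 5 N at 0 and 6 N on the batten, and makes the batten drag with roughly 4 to 13 N as it slides, more if the hand also bears down on the deck; keep the push on the finger below 25 N
- gauge: stop rail fixed in the jig, origin on the deck's top face, centre line, 135 beyond jig_mouth. Carries an aluminium stop block clamped at an unmeasured setting: the tip of its brass plunger (12 dia, axis 10 above the deck) is anywhere from 86 to 111 beyond jig_mouth. The plunger resists with 2 N at first touch and 6 N when 4 mm in, flush with the block, which is hard: keep below 20 N
- cone_blue: blue thread cone, 60 dia, 98 high; loose, origin at its underside; bystander, leave alone
- cone_red: red thread cone, 60 dia, 98 high; loose, origin at its underside; bystander, leave alone
- glue: yellow glue bottle, 56 dia, 130 high; loose, origin at its underside; bystander, leave alone
- driver: screwdriver lying on the table; loose, origin at its underside; bystander, leave alone
- eyelets: orange eyelet tray 110 x 150 x 40; loose, origin at its underside; bystander, leave alone
- tape: grey tape ring, 68 dia, 22 high; loose, origin at its underside; bystander, leave alone
- chalk: white chalk block 50 x 35 x 12; loose, origin at its underside; bystander, leave alone
Mind the look-alikes: they are no part of the job. What is meant by the part that bears batten_mid is not blue, pink or white, and is the larger of those in its own colour.

How it is judged:
By the outcome, as a careful person would: the job done as asked, in the order asked, and still so for the second after the job is handed in, with the robot touching nothing.
It also fails if it takes over 67 s, if anything falls off the work surface, if the arm or the gripper's body presses on something with over 40 N, if the wrist force passes 120 N, or if a joint passes its speed limit or range.

### The arm

A 6-joint arm with a two-finger parallel gripper is mounted at the origin on the work surface. World frame = base frame: x ahead of the robot, y to its left, z up, the work surface at z = 0. Lengths are in mm, angles in rad, forces in N, time in s.
With the tool pointing down it reaches from about 350 to 875 mm from the base axis. Payload 4.2 kg.
Tool frame: the origin (TCP) lies at the very end of the fingers, on their centre line; the grasp point (between the pads) lies 19 mm behind it (arm.pinch_z is the distance from the TCP to the grasp point, in mm); x points along the fingers, y is the direction in which the jaws open and shut, and the axes are right-handed (so a half turn about x gives the same grasp; the last joint's range is limited). The gripper opens to 85 mm and grips with 20 to 120 N. Pads are 22 mm wide; open, the fingers measure 114 mm over their backs; the gripper's body (76 mm by 85 mm) begins 54 mm behind the grasp point. The pads swing forward as they close: fully open they stand 13 mm farther back than shut.
Start: joints at [-1.065, 0.385, 0.008, 0, -1.194, -0.259], TCP at [152.706, -606.036, 231.312] pointing down, gripper open.
Joint ranges: [-3.14, 3.14], [-1.21, 2.06], [-1.07, 1.41], [-3.16, 2.05], [-2.99, -0.16], [-3.1, 3.1]. Speed limits (rad/s): [2.79, 2.79, 3.14, 3.14, 3.14, 3.14].

### API

Orientations are given as a unit quaternion [x, y, z, w].
In Python, from bench import arm gives the robot as it stands.
- The arm moves only by the tool drive_tool, never from a script. Its argument "motion" is a list of rows, each a list of 4 numbers: the shift along the tool's x, y, z in mm, then the turn about the tool's x in degrees. In form: [[dx, dy, dz, spin], ...]. A call has 1 to 10 rows; each row shifts and turns the commanded pose from where the row before left it, along the tool's axes as they then stand; what a row does not reach is not made up. A row lasts 1/12 s, in which the tool goes at most 41.7 mm and 7.16 degrees, less where a joint would pass 70% of its speed; a pose out of reach is approached as far as the arm can. A call with a gripper value outside its range is refused whole. "grip" is the finger opening in mm, from 0 to 85.4, set as the call begins (left out, the last holds). The fingers move at their own pace and stop on an object; the grip force is fixed at half the most. Time passes only in rows, so rows that do not move let the fingers close. It gives the time, the measured TCP pose, the force and the opening at its end, in the units of the state.
- arm.read_state(): the state, without advancing time (a new reading comes with each control period).
- arm.get_image(name): name is "side" or "top" or "wrist"; returns the picture (420x560x3 uint8, red, green, blue); there is no depth.
- arm.calibration(name): a dict with "K" (3x3 intrinsics, pixels), "eye" and "attitude" of the camera in the world; the wrist camera has in their place "T_tool_cam" (4x4, takes a point from camera to tool coordinates, whose origin is the TCP and whose axes are the tool frame's). Camera axes: x right, y up, looking along -z (the intrinsics and any distortion apply to the point x, -y, -z); pixel columns grow to the right and rows downward; lengths in mm; the calibration is good to about 2 mm. A picture is of the moment at which its call begins: read the wrist's pose just before it. calibration takes no time and is no camera call.
- arm.job_done(): hands the job in, once; it reports no verdict.
The state is a dict: "clock": time; "joints": joint angles; "joint_vel": joint speeds; "joint_efforts": joint torques, N m; "position": TCP position; "ee_rot": TCP orientation; "contact_force": force on the tool from outside, world axes, zero at the start; "wrist_torque": the same for the moment, N m; "gripper_width": finger opening in mm.
Only numpy, scipy, OpenCV 4.12 (cv2) and the standard library are available. Lean on these libraries where they do the work, as an engineer would, in place of code of your own. Each camera call takes 0.05 s, during which the arm holds its last target. There are 200 camera calls.

## Working session

There is one attempt and no reset: what is moved stays moved. The work goes in short steps, Python scripts to look and compute and a tool call to move; the robot and the scene stay as the last step left them, time stands still between calls to the robot, and variables do not carry over. Pictures are saved under pics/ and viewed, about 8 in all and at most 12, crops included, and the job is handed in when it is done.

Besides the shell and the picture viewer there is one more tool, called after "Request:" as a command line: name --pt "numbers of a row" for each row, then --argument value for the rest. drive_tool: Moves the arm, as the interface text tells. Its arguments: {"type":"object","properties":{"motion":{"type":"array"},"grip":{"type":"number"}},"required":["motion"]}

```bash
mkdir -p pics; ls; python3 - <<'E'
from bench import arm
import cv2,numpy as np
print(arm.read_state())
for n in ["side","top","wrist"]:
    im=arm.get_image(n); cv2.imwrite(f"pics/{n}0.png",im[:,:,::-1]); print(n,arm.calibration(n))
E
```

```text
pics
{'clock': 0.0, 'joints': array([-1.06539740e+00,  3.85583470e-01,  6.60986532e-03, -4.94252780e-04,
       -1.19399177e+00, -2.58588574e-01]), 'joint_vel': array([0.00024052, 0.00047929, 0.00220286, 0.00024091, 0.00147544,
       0.00042377]), 'joint_efforts': array([ 8.24392864e-04, -3.92287266e+01,  1.88404316e+01,  4.18590099e+00,
       -4.44323858e-03, -2.53357399e-06]), 'position': array([ 152.56120523, -605.48884578,  230.19979335]), 'ee_rot': array([-0.08620315,  0.70187206,  0.08774743,  0.70160175]), 'contact_force': array([ 0.72444701, -0.29137604,  0.48281456]), 'wrist_torque': array([-0.00245029, -0.06363441, -0.01677387]), 'gripper_width': 85.48053518176305}
side {'K': array([[398.72248301,   0.        , 282.14128082],
       [  0.        , 398.72248301, 209.77368792],
       [  0.        ,   0.        ,   1.        ]]), 'eye': array([ 92.41566277, 726.81025391, 819.36582014]), 'attitude': array([-0.10989637,  0.38527726,  0.88127769, -0.25066684])}
top {'K': array([[381.17256636,   0.        , 282.63963107],
       [  0.        , 381.17256636, 209.10422886],
       [  0.        ,   0.        ,   1.        ]]), 'eye': array([ 465.97062625,   39.60049398, 1119.89370569]), 'attitude': array([-0.01985077,  0.02152113,  0.71318415, -0.70036501])}
wrist {'K': array([[293.86151127,   0.        , 282.13065782],
       [  0.        , 293.86151127, 211.79826364],
       [  0.        ,   0.        ,   1.        ]]), 'T_tool_cam': array([[-8.11614749e-04,  2.98290955e-01, -9.54474645e-01,
        -1.42725070e+02],
       [ 9.99999670e-01,  2.77181305e-04, -7.63701592e-04,
         1.01384749e+00],
       [ 3.67572509e-05, -9.54474950e-01, -2.98291081e-01,
        -7.66187617e+01],
       [ 0.00000000e+00,  0.00000000e+00,  0.00000000e+00,
         1.00000000e+00]])}
```

View pics/top0.png

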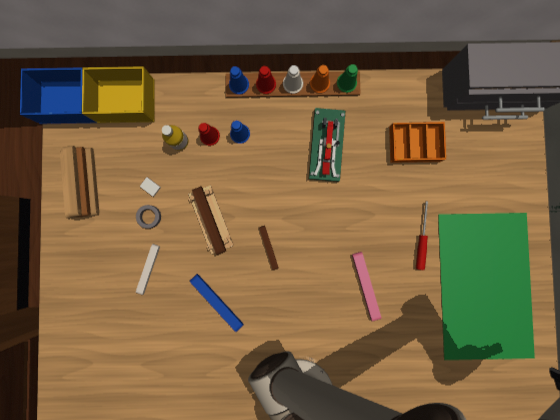

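View pics/side0.png

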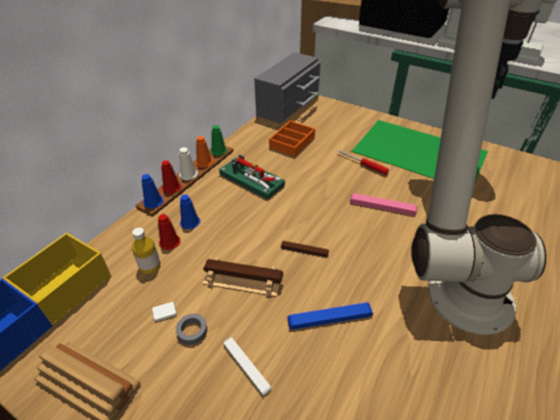

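The top view has the dark batten in its cradle at about (210,220), the green jig at about (327,145), and a small dark decoy at (268,248). The side view shows the batten at about (243,270) and the jig at (252,177). I'll enlarge the jig and cradle next.

```bash
cat > h.py <<'E'
import numpy as np,cv2
from bench import arm
from scipy.spatial.transform import Rotation as R
def cam(n,st=None):
    c=arm.calibration(n)
    if n=="wrist":
        T=np.eye(4);T[:3,:3]=R.from_quat(st["ee_rot"]).as_matrix();T[:3,3]=st["position"]
        T=T@c["T_tool_cam"];return c["K"],T[:3,3],T[:3,:3]
    return c["K"],np.array(c["eye"]),R.from_quat(c["attitude"]).as_matrix()
def ray(C,uv):
    K,e,A=C;d=np.linalg.inv(K)@[uv[0],uv[1],1];return e,A@np.array([d[0],-d[1],-d[2]])
def plane(C,uv,z):
    e,d=ray(C,uv);return e+d*(z-e[2])/d[2]
def proj(C,p):
    K,e,A=C;q=A.T@(np.array(p,float)-e);q=K@[q[0],-q[1],-q[2]];return q[:2]/q[2]
def tri(C1,u1,C2,u2):
    a,d=ray(C1,u1);b,f=ray(C2,u2);s=np.linalg.lstsq(np.c_[d,-f],b-a,rcond=None)[0]
    p,q=a+s[0]*d,b+s[1]*f;return (p+q)/2,np.linalg.norm(p-q)
E
python3 - <<'E'
from h import *
for n in ("top","side"): 
    C=cam(n);print(n)
t=cv2.imread("pics/top0.png");s=cv2.imread("pics/side0.png")
a=cv2.resize(t[100:190,300:355],None,fx=6,fy=6,interpolation=cv2.INTER_CUBIC)
b=cv2.resize(t[175:265,180:245],None,fx=6,fy=6,interpolation=cv2.INTER_CUBIC)
cv2.imwrite("pics/crop0.png",np.hstack([a,b]))
# rough
T=cam("top")
print(plane(T,(327,145),25),plane(T,(210,220),45))
for n,im,box in(("top",t,(185,180,240,260)),("side",s,(195,255,290,290))):
    x0,y0,x1,y1=box;c=im[y0:y1,x0:x1].astype(int)
    m=((c.max(2)<75)&(c[:,:,2]>=c[:,:,0])).astype(np.uint8)
    k,l,S,ct=cv2.connectedComponentsWithStats(m);i=1+S[1:,4].argmax()
    p=np.argwhere(l==i)[:,::-1].astype(np.float32)
    print(n,S[i],cv2.minAreaRect(p+[x0,y0]).__repr__() if 0 else cv2.minAreaRect((p+[x0,y0]).astype(np.float32)), cv2.boxPoints(cv2.minAreaRect((p+[x0,y0]).astype(np.float32))).tolist())
E
```

```text
top
side
[714.37273387 -95.88443728  25.        ] [501.85559724 241.79213237  45.        ]
top [  8   7  33  68 263] ((209.34738159179688, 220.1906280517578), (69.45279693603516, 10.690777778625488), 69.94390869140625) [[192.41708374023438, 189.4032745361328], [202.45953369140625, 185.7369842529297], [226.27767944335938, 250.9779815673828], [216.2352294921875, 254.64427185058594]]
side [  9  10  79  19 385] ((242.6921844482422, 274.2979431152344), (78.22005462646484, 11.695836067199707), 5.33215856552124) [[203.20794677734375, 276.486083984375], [204.29483032226562, 264.84088134765625], [282.1764221191406, 272.10980224609375], [281.08953857421875, 283.7550048828125]]
```

View pics/crop0.png

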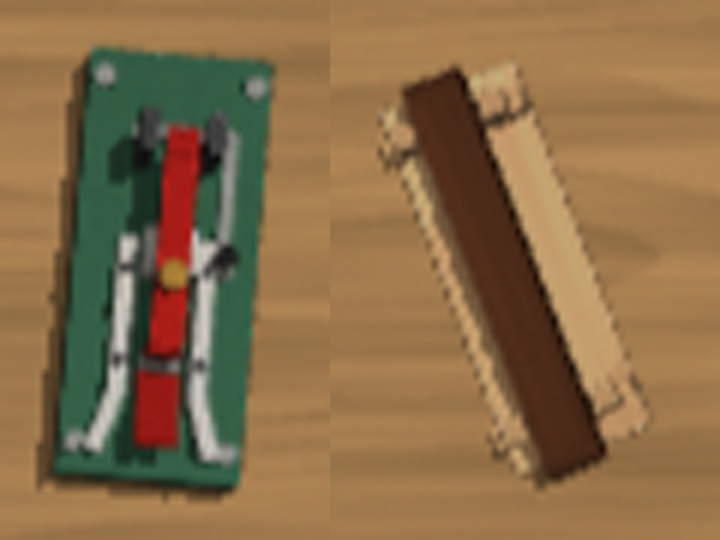

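The mouth is the near (−x) end of the jig, at the bottom of the crop. The batten lies about 20° off +x and the jig a few degrees the other way. Next I'll work out the tool axes and where to go for a closer look.

```bash
python3 - <<'E'
from h import *
st=arm.read_state();M=R.from_quat(st["ee_rot"]).as_matrix();print(M.round(3))
T=cam("top");S=cam("side")
up=lambda x,y,ox,oy:(ox+x/6,oy+y/6)
# jig mouth corners of top face & far corners (z 25), crop px
for p in((55,470),(238,488),(95,50),(270,65)): print(plane(T,up(*p,300,100),25).round(1))
# batten ends top view at 45
for p in((432,82),(573,468)): print(plane(T,up(p[0]-330,p[1],180,175),43).round(1))
# tool delta to jig look point
for P in([520,-90,250],[480,220,250]): print((M.T@(np.array(P)-st["position"])).round(0))
E
```

```text
[[-0.001 -0.244  0.97 ]
 [ 0.002  0.97   0.244]
 [-1.     0.002 -0.   ]]
[617.8 -41.9  25. ]
[ 607.5 -129.8   25. ]
[823.4 -66.   25. ]
[ 814.4 -151.    25. ]
[591.5 278.4  43. ]
[408.6 213.3  43. ]
[-19. 410. 482.]
[-18. 721. 519.]
```

Request:
drive_tool --pt "0 20 25 0" --pt "0 26 33 0" --pt "0 26 33 0" --pt "0 26 33 0" --pt "0 26 33 0" --pt "0 26 33 0" --pt "0 26 33 0" --pt "0 26 33 0" --pt "0 26 33 0" --pt "0 26 33 0"

```text
clock: 0.98
position: [401.6, -281.6, 231.4]
ee_rot: [-0.087, 0.702, 0.087, 0.702]
contact_force: [1.0, -0.7, 0.4]
gripper_width: 85.5
```

Request:
drive_tool --pt "0 26 33 0" --pt "0 26 33 0" --pt "0 26 33 0" --pt "0 26 33 0" --pt "0 26 33 0" --pt "0 20 30 0" --pt "30 0 0 6.9" --pt "30 0 0 6.9" --pt "30 0 0 6.9" --pt "0 0 0 0"

```text
clock: 1.82
position: [547.9, -91.3, 134.9]
ee_rot: [0.041, 0.711, -0.042, 0.701]
contact_force: [-0.9, -0.7, -0.5]
gripper_width: 85.3
```

```bash
cat > snap.py <<'E'
from h import *;import sys,pickle
n=sys.argv[1];st=arm.read_state();im=arm.get_image("wrist")[:,:,::-1].copy()
cv2.imwrite(f"pics/{n}.png",im);pickle.dump(st,open(f"pics/{n}.pkl","wb"))
M=R.from_quat(st["ee_rot"]).as_matrix();print(st["clock"],st["position"].round(1),"yaw",np.degrees(np.arctan2(M[1,2],M[0,2])).round(2),M[2].round(3),st["contact_force"].round(1),st["gripper_width"])
E
python3 snap.py w1
```

```text
1.8167 [547.9 -91.3 134.9] yaw -6.73 [-1.    -0.001 -0.014] [-0.9 -0.7 -0.5] 85.33623483858004
```

View pics/w1.png

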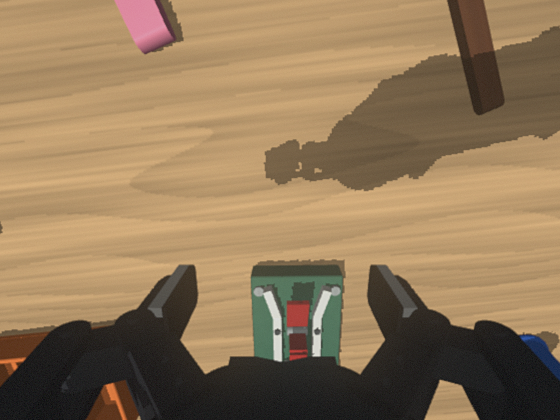

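The wrist view has image-down along the push direction. The deck's entry edge is at row ~276, between columns 252 and 343, with the flares at (259,292) and (336,292), but the gripper hides the rest. I'll back off for a second view.

Request:
drive_tool --pt "0 0 -40 0" --pt "0 0 -40 0" --pt "0 0 0 0" --pt "0 0 0 0"

```text
clock: 2.2
position: [472.2, -82.9, 143.6]
ee_rot: [0.039, 0.705, -0.039, 0.707]
contact_force: [1.4, 0.9, 1.2]
gripper_width: 85.2
```

```bash
python3 snap.py w2; python3 - <<'E'
import cv2
im=cv2.imread("pics/w2.png");a=im[230:420,190:390]
cv2.imwrite("pics/w2c.png",cv2.resize(a,None,fx=3,fy=3,interpolation=cv2.INTER_CUBIC))
b=cv2.imread("pics/w1.png")[250:360,220:375]
cv2.imwrite("pics/w1c.png",cv2.resize(b,None,fx=4,fy=4,interpolation=cv2.INTER_CUBIC))
E
```

```text
2.2 [472.2 -82.9 143.6] yaw -6.36 [-1.     0.     0.003] [1.4 0.9 1.2] 85.20222016953535
```

View pics/w2c.png

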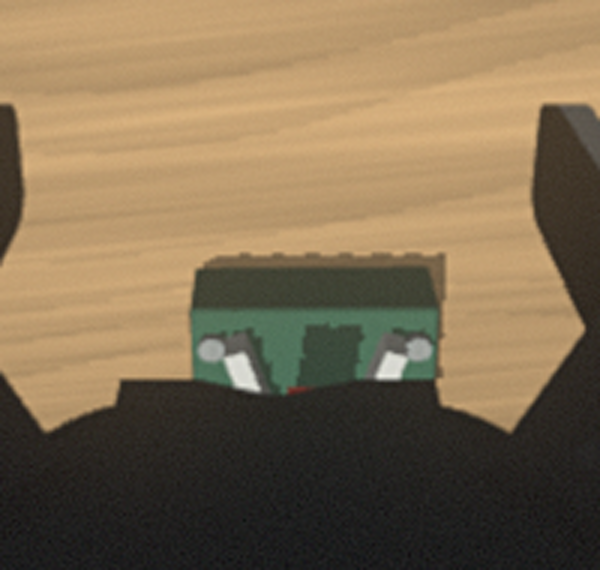

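```bash
cat > jig.py <<'E'
from h import *;import pickle
out=[]
for n in("w1","w2"):
    im=cv2.imread(f"pics/{n}.png");st=pickle.load(open(f"pics/{n}.pkl","rb"));C=cam("wrist",st)
    g=cv2.GaussianBlur(im[:,:,1].astype(float)-im[:,:,2],(0,0),.7)
    green=(g>15)
    G=cv2.GaussianBlur(im[:,:,1].astype(float),(0,0),.7)
    # entry edge: G jump front(dark)->top (bright)
    cols=np.arange(262,330);r0=255;ys=[]
    for c in cols:
        seg=[r for r in range(r0,350) if green[r,c]]
        d=np.diff(G[seg[0]:seg[0]+25,c]);ys.append(seg[0]+d.argmax()+.5)
    k=np.polyfit(cols,ys,1);res=np.array(ys)-np.polyval(k,cols);ok=abs(res)<1;k=np.polyfit(cols[ok],np.array(ys)[ok],1)
    r=int(np.polyval(k,297))+4
    gg=np.where(green[r,230:370])[0]+230
    L,Rr=gg.min(),gg.max()
    row=np.polyval(k,[L,Rr]);print(n,k,ok.sum(),L,Rr,row)
    a,b=plane(C,(L-.5,row[0]),25),plane(C,(Rr+.5,row[1]),25);d=b-a
    print(a.round(1),b.round(1),"mid",((a+b)/2).round(1),"w",np.linalg.norm(d).round(1),"pushyaw",np.degrees(np.arctan2(-d[0],d[1])).round(2))
    out.append((C,((L-.5+Rr+.5)/2,row.mean()),(L,row[0]),(Rr,row[1])))
for i in(1,2,3):print(tri(out[0][0],out[0][i],out[1][0],out[1][i]))
E
python3 jig.py
```

```text
Traceback (most recent call last):
  File "jig.py", line 13, in <module>
    k=np.polyfit(cols,ys,1);res=np.array(ys)-np.polyval(k,cols);ok=abs(res)<1;k=np.polyfit(cols[ok],np.array(ys)[ok],1)
                                                                                ~~~~~~~~~~^^^^^^^^^^^^^^^^^^^^^^^^^^^^^
TypeError: expected non-empty vector for x
```

```bash
sed -i 's/seg\[0\]+25,c/seg[0]+18,c/; s/res=np.array(ys)-np.polyval(k,cols);ok=abs(res)<1/ok=abs(np.array(ys)-np.median(ys))<2/' jig.py; python3 jig.py
```

```text
w1 [-3.47372992e-03  2.77575101e+02] 48 252 341 [276.69972138 276.39055942]
[ 609.8 -127.5   25. ] [619.6 -41.3  25. ] mid [614.7 -84.4  25. ] w 86.7 pushyaw -6.49
w2 [-2.66832649e-17  3.33500000e+02] 42 254 335 [333.5 333.5]
[ 609.8 -128.1   25. ] [619.6 -40.8  25. ] mid [614.7 -84.4  25. ] w 87.9 pushyaw -6.39
(array([614.791287  , -84.4231962 ,  24.85100231]), np.float64(0.060939501090365604))
(array([ 609.90635532, -127.31408598,   24.90439416]), np.float64(0.5635506051350423))
(array([620.00151782, -41.45464977,  24.32812604]), np.float64(0.4657233793194213))
```

Request:
drive_tool --pt "-2 30 -2 0" --pt "-2 41 -2 0" --pt "-2 41 -2 0" --pt "-2 41 -2 0" --pt "0 41 -2 0" --pt "0 41 -2 0" --pt "0 41 -2 0" --pt "0 30 -2 0" --pt "0 16 -2 -6.5" --pt "0 0 0 -6.5"

```text
clock: 3.08
position: [494.4, 244.3, 150.9]
ee_rot: [-0.043, 0.704, 0.045, 0.707]
contact_force: [-0.1, 0.5, 0.6]
gripper_width: 85.2
```

Request:
drive_tool --pt "0 0 0 -6.5" --pt "0 0 0 -6.5" --pt "0 0 0 0" --pt "0 0 0 0" --pt "0 0 0 0"

```text
clock: 3.5
position: [492.8, 239.8, 150.1]
ee_rot: [-0.118, 0.696, 0.119, 0.698]
contact_force: [-0.3, 0.0, 0.6]
gripper_width: 85.8
```

```bash
python3 snap.py b1
```

```text
3.5 [492.8 239.8 150.1] yaw 19.33 [-1.     0.     0.002] [-0.3  0.   0.6] 85.81990693414794
```

View pics/b1.png

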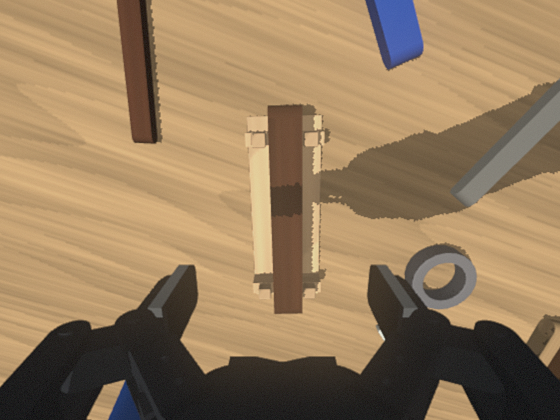

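The batten is fully visible, spanning rows 106–313 and columns about 268–303, and lies nearly along the tool axis. I'll take a second view 45 mm further back, over the grasp spot.

Request:
drive_tool --pt "0 3 -25 0" --pt "0 3 -20 0" --pt "0 0 0 0" --pt "0 0 0 0" --pt "0 0 0 0"

```text
clock: 3.97
position: [448.2, 230.4, 149.9]
ee_rot: [-0.119, 0.696, 0.12, 0.698]
contact_force: [0.3, 0.7, 1.1]
gripper_width: 85.1
```

```bash
python3 snap.py b2; cat > bat.py <<'E'
from h import *;import pickle
o=[]
for n in("b1","b2"):
    im=cv2.imread(f"pics/{n}.png").astype(int);st=pickle.load(open(f"pics/{n}.pkl","rb"));C=cam("wrist",st)
    m=((im[:,:,2]<125)&(im[:,:,2]-im[:,:,0]>18)&(im[:,:,1]<im[:,:,2]*.72)).astype(np.uint8)
    m[:, :235]=0;m[:,335:]=0;m[330:]=0
    m=cv2.morphologyEx(m,cv2.MORPH_OPEN,np.ones((5,9),np.uint8))
    k,l,S,_=cv2.connectedComponentsWithStats(m);i=1+S[1:,4].argmax();s=S[i];print(n,s)
    mm=l==i;P=[]
    for r in range(s[1]+6,min(s[1]+s[3]-6,300),4):
        c=np.where(mm[r])[0];P.append((r,c.min()-.5,c.max()+.5))
    P=np.array(P);a=np.polyfit(P[:,0],P[:,1],1);b=np.polyfit(P[:,0],P[:,2],1)
    print("edge resid",np.abs(P[:,1]-np.polyval(a,P[:,0])).mean(),np.abs(P[:,2]-np.polyval(b,P[:,0])).mean())
    r0,r1=s[1]+10,min(s[1]+s[3]-10,300)
    L0,L1=[plane(C,(np.polyval(a,r),r),45) for r in(r0,r1)];R0,R1=[plane(C,(np.polyval(b,r),r),45) for r in(r0,r1)]
    c0,c1=(L0+R0)/2,(L1+R1)/2;d=c1-c0
    yl=[np.degrees(np.arctan2(*(q-p)[1::-1])).round(2) for p,q in((L0,L1),(R0,R1),(c0,c1))]
    print("widths",np.linalg.norm(L0-R0).round(1),np.linalg.norm(L1-R1).round(1),"yaws",yl,"c0",c0.round(1),"c1",c1.round(1))
    top=s[1]-.5;bot=s[1]+s[3]-.5
    mid=lambda r:((np.polyval(a,r)+np.polyval(b,r))/2,r)
    E=[plane(C,mid(r),38) for r in(top,bot)];print("ends@38",E[0].round(1),E[1].round(1),"len",np.linalg.norm(E[0]-E[1]).round(1),"ctr",((E[0]+E[1])/2).round(1))
    o.append((C,mid(top)))
print("near end tri",tri(o[0][0],o[0][1],o[1][0],o[1][1]))
E
python3 bat.py
```

```text
3.9667 [448.2 230.4 149.9] yaw 19.43 [-1.     0.     0.002] [0.3 0.7 1.1] 85.06967404508069Traceback (most recent call last):
  File "bat.py", line 8, in <module>
    k,l,S,_=cv2.connectedComponentsWithStats(m);i=1+S[1:,4].argmax();s=S[i];print(n,s)
                                                    ~~~~~~~~~~~~~~^^
ValueError: attempt to get argmax of an empty sequence
```

```bash
python3 - <<'E'
import cv2
im=cv2.imread("pics/b1.png")
for r in(115,150,200,240,300):print(r,[tuple(int(v) for v in im[r,c]) for c in(262,275,285,295,308)])
im=cv2.imread("pics/b2.png")
for r in(180,220,280):print(r,[tuple(int(v) for v in im[r,c]) for c in(255,275,285,295,315)])
E
sed -i 's/^    m=((im.*$/    m=((im[:,:,2]<118)\&(im[:,:,1]<im[:,:,2]*.78)).astype(np.uint8)/' bat.py; python3 bat.py
```

```text
115 [(104, 146, 175), (56, 78, 108), (55, 75, 106), (55, 79, 107), (86, 115, 139)]
150 [(152, 203, 228), (56, 77, 106), (57, 79, 109), (59, 79, 109), (97, 126, 150)]
200 [(153, 203, 227), (47, 63, 81), (47, 63, 80), (47, 61, 79), (92, 119, 143)]
240 [(152, 203, 226), (62, 81, 113), (57, 79, 108), (60, 81, 115), (88, 117, 139)]
300 [(119, 166, 202), (57, 76, 105), (56, 78, 110), (58, 82, 112), (116, 160, 197)]
180 [(76, 97, 117), (56, 77, 109), (56, 77, 110), (70, 93, 109), (72, 97, 116)]
220 [(154, 204, 229), (57, 79, 109), (60, 82, 115), (89, 119, 144), (123, 174, 210)]
280 [(158, 211, 229), (58, 80, 112), (59, 82, 116), (78, 103, 129), (113, 157, 192)]
b1 [ 272  214   30   99 2677]
edge resid 0.25000000000000283 2.646315789473681
widths 25.6 24.3 yaws [np.float64(20.27), np.float64(19.3), np.float64(19.79)] c0 [503.2 248.2  45. ] c1 [577.3 274.9  45. ]
ends@38 [496.  245.7  38. ] [595.6 281.5  38. ] len 105.9 ctr [545.8 263.6  38. ]
b2 [ 264  215   31  115 2792]
edge resid 0.8414285714286109 3.550526315789466
widths 22.9 19.3 yaws [np.float64(20.22), np.float64(17.56), np.float64(18.89)] c0 [461.9 232.   45. ] c1 [535.5 257.2  45. ]
ends@38 [454.8 229.5  38. ] [573.6 270.1  38. ] len 125.6 ctr [514.2 249.8  38. ]
near end tri (array([509.35611641, 249.33187242, -73.38205242]), np.float64(42.04805602187089))
```

```bash

sed -i 's/^    m=((im.*$/    m=(im[:,:,1]<89).astype(np.uint8)/' bat.py; python3 bat.py
```

```text
b1 [ 268  105   35  208 6372]
edge resid 0.28716167317991054 0.07974803396537429
widths 27.1 27.0 yaws [np.float64(20.5), np.float64(20.45), np.float64(20.48)] c0 [416.1 216.3  45. ] c1 [576.8 276.3  45. ]
ends@38 [408.4 213.5  38. ] [595.  283.2  38. ] len 199.2 ctr [501.7 248.4  38. ]
b2 [ 262  160   34  170 5000]
edge resid 0.24305936278254509 0.2641621354424113
widths 27.0 26.8 yaws [np.float64(20.63), np.float64(20.53), np.float64(20.58)] c0 [415.2 215.8  45. ] c1 [534.3 260.6  45. ]
ends@38 [407.9 212.9  38. ] [572.  274.6  38. ] len 175.3 ctr [489.9 243.8  38. ]
near end tri (array([408.29488303, 213.27779375,  34.24082853]), np.float64(0.47517681487675634))
```

Both views agree. The batten centre is at (501.7, 248.2) with yaw 20.5°, and the near end triangulates at z ≈ 34, which fits an underside at 25. I'll grip it 50 mm behind its centre.

Request:
drive_tool --pt "0 -2 6 -1.1" --pt "33 0 0 0" --pt "33 0 0 0" --pt "30 0 0 0" --pt "20 0 0 0" --pt "17 0 0 0" --pt "0 0 0 0" --pt "0 0 0 0" --pt "0 0 0 0"

```text
clock: 4.77
position: [454.8, 230.8, 17.1]
ee_rot: [-0.126, 0.695, 0.126, 0.696]
contact_force: [-0.7, -0.1, 0.9]
gripper_width: 85.0
```

```bash
python3 snap.py g1
```

```text
4.7667 [454.8 230.8  17.1] yaw 20.54 [-1.     0.     0.002] [-0.7 -0.1  0.9] 85.00556814868787
```

Request:
drive_tool --pt "0 0 0 0" --pt "0 0 0 0" --pt "0 0 0 0" --pt "0 0 0 0" --pt "0 0 0 0" --pt "0 0 0 0" --pt "0 0 0 0" --pt "0 0 0 0" --pt "0 0 0 0" --pt "0 0 0 0" --grip 0

```text
clock: 5.65
position: [454.0, 230.4, 16.9]
ee_rot: [-0.126, 0.695, 0.126, 0.696]
contact_force: [-1.7, 0.6, 5.8]
gripper_width: 27.0
```

Request:
drive_tool --pt "-10 0 0 0" --pt "-25 0 0 0" --pt "-25 0 0 0" --pt "0 -20 -8 0" --pt "0 -36 -14.5 0" --pt "0 -36 -14.5 0" --pt "0 -36 -14.5 0" --pt "0 -36 -14.5 0" --pt "0 -36 -14.5 0" --pt "0 -36 -14.5 0"

```text
clock: 6.48
position: [446.9, -26.0, 76.7]
ee_rot: [-0.126, 0.696, 0.126, 0.696]
contact_force: [1.2, 0.2, 0.1]
gripper_width: 27.0
```

Request:
drive_tool --pt "0 -38 -16 0" --pt "0 0 0 6.7" --pt "0 0 0 6.7" --pt "0 0 0 6.7" --pt "0 0 0 6.7" --pt "0 0 0 0" --pt "0 0 0 0" --pt "0 0 0 0" --pt "0 0 0 0"

```text
clock: 7.23
position: [445.8, -65.3, 76.4]
ee_rot: [0.038, 0.706, -0.038, 0.706]
contact_force: [-0.9, 0.0, -0.2]
gripper_width: 27.3
```

```bash
python3 snap.py c1; python3 - <<'E'
from h import *
cv2.imwrite("pics/top1.png",arm.get_image("top")[:,:,::-1]);cv2.imwrite("pics/side1.png",arm.get_image("side")[:,:,::-1])
a=cv2.imread("pics/c1.png");b=cv2.imread("pics/side1.png")[100:310,140:420]
cv2.imwrite("pics/v1.png",np.hstack([cv2.resize(a[:,100:460],(360,420)),cv2.resize(b,(440,330))[:330].copy() if 0 else cv2.copyMakeBorder(cv2.resize(b,(440,330)),0,90,0,0,0)]))
E
```

```text
7.2333 [445.8 -65.3  76.4] yaw -6.15 [-1.  0. -0.] [-0.9  0.  -0.2] 27.279837737882485
```

View pics/v1.png

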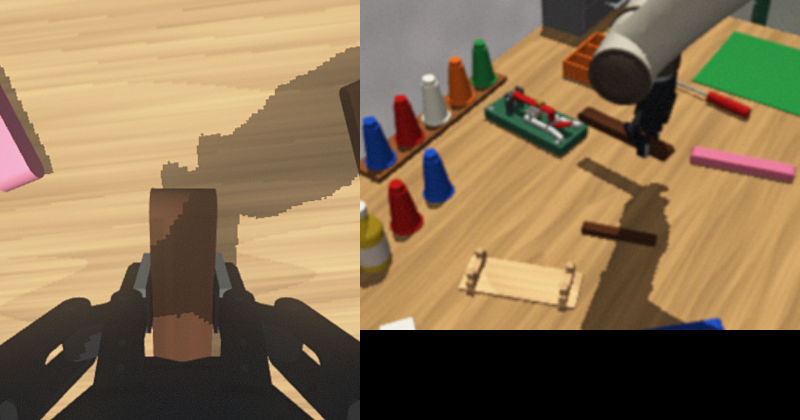

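The batten is held square in the jaws, with its rear end at row 188. The cradle is empty and undisturbed. I'll measure how it sits in the hand.

```bash
python3 - <<'E'
from h import *;import pickle
im=cv2.imread("pics/c1.png");st=pickle.load(open("pics/c1.pkl","rb"));C=cam("wrist",st)
M=R.from_quat(st["ee_rot"]).as_matrix()
g=cv2.GaussianBlur(im.astype(float),(0,0),.6)[:,:,1]
P=[]
for r in range(198,255,4):
    row=g[r];d=np.diff(row)
    l=235+d[235:265].argmin()+.5;rr=300+d[300:330].argmax()+.5;P.append((r,l,rr))
P=np.array(P);print(P[::3])
z=st["position"][2]+28.1
pl=[[plane(C,(p[i],p[0]),z) for p in P] for i in(1,2)]
T=lambda q:M.T@(np.array(q)-st["position"])
a=np.array([T(q) for q in pl[0]]);b=np.array([T(q) for q in pl[1]])
ka=np.polyfit(a[:,2],a[:,1],1);kb=np.polyfit(b[:,2],b[:,1],1)
print("slopes deg",np.degrees([ka[0],kb[0]]),"y edges at -40",np.polyval(ka,-40),np.polyval(kb,-40), "at0",ka[1],kb[1])
col=g[150:230,283];r=150+np.diff(col).argmin()+.5;print("end row",r,T(plane(C,(283,r),z-8)))
# top view: batten leading end and pose
t=cv2.imread("pics/top1.png");T1=cam("top")
m=st["position"];ax=M[:,2]
for o in(-50,150):print("expect top px",proj(T1,m+ax*o+[0,0,24]))
E
```

```text
[[198.  249.5 316.5]
 [210.  248.5 316.5]
 [222.  248.5 316.5]
 [234.  249.5 316.5]
 [246.  249.5 315.5]]
slopes deg [-3.37689301  0.75608853] y edges at -40 -12.651310455303728 15.008549440363257 at0 -15.008826515587264 15.53639881153522
end row 165.5 [-20.09495819   1.31806149 -58.87836571]
expect top px [319.8406318  257.05709338]
expect top px [326.03380241 182.60694887]
```

```bash
python3 - <<'E'
from h import *;import pickle
a=cv2.imread("pics/top1.png")[165:275,285:355];b=cv2.imread("pics/side1.png")[145:215,260:350]
cv2.imwrite("pics/v2.png",np.hstack([cv2.resize(a,(350,550),interpolation=cv2.INTER_CUBIC),cv2.copyMakeBorder(cv2.resize(b,(450,350),interpolation=cv2.INTER_CUBIC),0,200,0,0,0)]))
st=pickle.load(open("pics/c1.pkl","rb"));M=R.from_quat(st["ee_rot"]).as_matrix()
for o in(-50,150):
  p=st["position"]+M[:,2]*o+[0,0,18];print(o,[proj(cam(n),p).round(1) for n in("top","side")],"wrist",proj(cam("wrist",st),p+[0,0,6]))
E
```

```text
-50 [array([319.6, 256.9]), array([338.8, 198.7])] wrist [279.82199766 188.42123287]
150 [array([325.8, 182.9]), array([281.7, 171.6])] wrist [280.59384965 506.10062295]
```

View pics/v2.png

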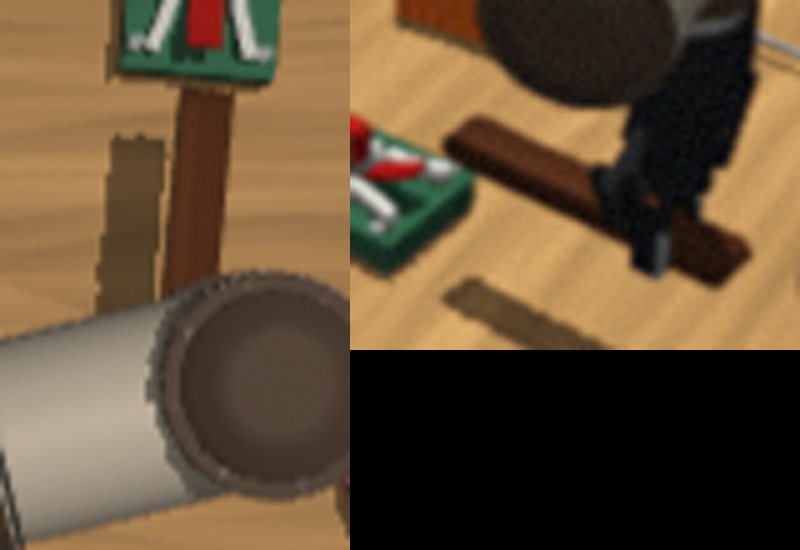

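Both fixed views put the batten's ends within about a pixel or two of expected, so it is level, square and ready at the mouth. The wrist camera shows a lateral bias of about 1 mm, so I'll shift −1 mm and descend to just above deck level.

Request:
drive_tool --pt "20 -1 0 0.3" --pt "25 0 0 0" --pt "10 0 0 0" --pt "3.4 0 0 0" --pt "0 0 0 0" --pt "0 0 0 0" --pt "0 0 0 0"

```text
clock: 7.97
position: [446.6, -66.3, 18.7]
ee_rot: [0.04, 0.705, -0.04, 0.707]
contact_force: [0.1, 0.5, -0.7]
gripper_width: 26.9
```

Request:
drive_tool --pt "0 0 5 0" --pt "0 0 5 0" --pt "0 0 5 0" --pt "0 0 5 0" --pt "0 0 5 0" --pt "0 0 3 0" --pt "0 0 2 0" --pt "0 0 0 0" --pt "0 0 0 0"

```text
clock: 8.72
position: [475.4, -69.9, 17.8]
ee_rot: [0.041, 0.706, -0.041, 0.706]
contact_force: [0.1, -0.3, -0.9]
gripper_width: 26.5
```

Request:
drive_tool --pt "0 0 2 0" --pt "0 0 2 0" --pt "0 0 2 0" --pt "0 0 2 0" --pt "0 0 2 0" --pt "0 0 2 0" --pt "0 0 2 0" --pt "0 0 2 0" --pt "0 0 0 0" --pt "0 0 0 0"

```text
clock: 9.55
position: [490.2, -71.9, 17.5]
ee_rot: [0.04, 0.707, -0.041, 0.705]
contact_force: [-3.7, -0.0, -0.2]
gripper_width: 27.0
```

Request:
drive_tool --pt "0 0 2 0" --pt "0 0 2 0" --pt "0 0 2 0" --pt "0 0 2 0" --pt "0 0 2 0" --pt "0 0 2 0" --pt "0 0 2 0" --pt "0 0 2 0" --pt "0 0 0 0"

```text
clock: 10.3
position: [500.0, -74.4, 16.5]
ee_rot: [0.041, 0.711, -0.042, 0.701]
contact_force: [-14.0, 1.9, 6.4]
gripper_width: 27.0
```

Request:
drive_tool --pt "-1 0 1.5 0" --pt "0 0 1.5 0" --pt "0 0 1.5 0" --pt "0 0 1.5 0" --pt "0 0 0 0" --pt "0 0 0 0"

```text
clock: 10.8
position: [502.9, -75.0, 16.6]
ee_rot: [0.04, 0.713, -0.042, 0.698]
contact_force: [-18.4, 3.9, 6.0]
gripper_width: 27.0
```

```bash
python3 snap.py d1; python3 - <<'E'
from h import *
s=arm.read_state();M=R.from_quat(s["ee_rot"]).as_matrix();print(M.round(4),s["wrist_torque"].round(2))
cv2.imwrite("pics/side2.png",arm.get_image("side")[:,:,::-1]);t=arm.get_image("top")[:,:,::-1];cv2.imwrite("pics/top2.png",t)
a=t[100:210,285:355];b=cv2.imread("pics/side2.png")[140:210,215:345]
w=cv2.imread("pics/d1.png")[150:400,190:380]
cv2.imwrite("pics/v3.png",np.hstack([cv2.resize(a,(350,550),interpolation=cv2.INTER_CUBIC),np.vstack([cv2.resize(b,(450,242),interpolation=cv2.INTER_CUBIC),cv2.copyMakeBorder(cv2.resize(w,(234,308)),0,0,0,216,0)])]))
E
```

```text
10.8 [502.9 -75.   16.6] yaw -6.7 [-1.    -0.004 -0.021] [-18.4   3.9   6. ] 26.999559696647765
[[-0.0213  0.1165  0.993 ]
 [-0.0011  0.9932 -0.1166]
 [-0.9998 -0.0036 -0.021 ]] [1.02 4.39 0.3 ]
```

View pics/v3.png

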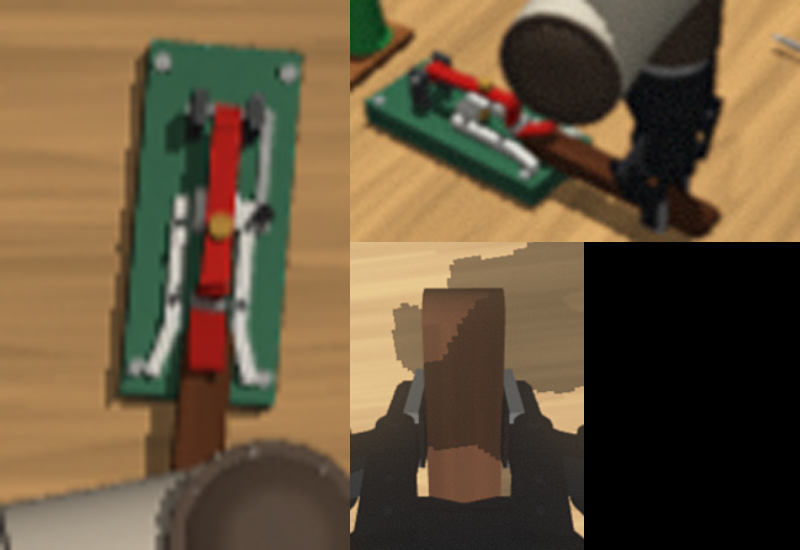

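The batten is entering between the flares with the toe lifting. The hand has drifted about 2–3 mm right of the axis and there is some lateral force, so I'll shift left before pushing on.

Request:
drive_tool --pt "0 1 0 0" --pt "0 1 0 -0.2" --pt "0 0 0 0" --pt "0 0 0 0"

```text
clock: 11.28
position: [504.7, -73.6, 16.8]
ee_rot: [0.04, 0.712, -0.042, 0.7]
contact_force: [-13.8, 0.2, 2.4]
gripper_width: 27.3
```

Request:
drive_tool --pt "0 0 1.5 0" --pt "0 0 1.5 0" --pt "0 0 0 0" --pt "0 0 0 0"

```text
clock: 11.62
position: [507.3, -73.8, 16.7]
ee_rot: [0.04, 0.713, -0.041, 0.699]
contact_force: [-14.1, -0.3, 3.7]
gripper_width: 27.1
```

Request:
drive_tool --pt "0 0 1.5 0" --pt "0 0 1.5 0" --pt "0 0 1.5 0" --pt "0 0 1.5 0" --pt "0 0 0 0" --pt "0 0 0 0"

```text
clock: 12.12
position: [511.6, -74.5, 16.6]
ee_rot: [0.04, 0.714, -0.041, 0.698]
contact_force: [-17.9, 1.6, 5.9]
gripper_width: 27.3
```

Request:
drive_tool --pt "0 0 1.5 0" --pt "0 0 1.5 0" --pt "0 0 1.5 0" --pt "0 0 1.5 0" --pt "0 0 0 0" --pt "0 0 0 0"

```text
clock: 12.62
position: [515.4, -75.2, 16.4]
ee_rot: [0.04, 0.715, -0.042, 0.696]
contact_force: [-22.3, 2.5, 9.6]
gripper_width: 27.2
```

Request:
drive_tool --pt "-1 0 0 0" --pt "-1 0 0 0" --pt "0 0 0 0" --pt "0 0 0 0"

```text
clock: 12.95
position: [515.8, -75.1, 17.6]
ee_rot: [0.04, 0.715, -0.042, 0.697]
contact_force: [-19.0, 2.0, 2.2]
gripper_width: 27.1
```

Request:
drive_tool --pt "-0.3 0.5 1.5 0" --pt "-0.3 0 1.5 0" --pt "-0.3 0 1.5 0" --pt "0 0 0 0" --pt "0 0 0 0"

```text
clock: 13.37
position: [528.9, -74.4, 19.9]
ee_rot: [0.039, 0.709, -0.04, 0.703]
contact_force: [-4.9, 0.1, -3.8]
gripper_width: 27.1
```

Request:
drive_tool --pt "-0.3 0 1.5 0" --pt "0 0 1.5 0" --pt "0 0 1.5 0" --pt "0 0 0 0" --pt "0 0 0 0"

```text
clock: 13.78
position: [535.0, -74.8, 20.9]
ee_rot: [0.04, 0.708, -0.04, 0.704]
contact_force: [-4.9, -0.9, -5.3]
gripper_width: 26.7
```

It is past the nose and drag has fallen to about 5 N. The leading end is about 70 mm in. I'll lower to deck level and creep forward, feeling for the plunger.

Request:
drive_tool --pt "1 0 0 0" --pt "1.5 0 1 0" --pt "0 0 1.5 0" --pt "0 0 1.5 0" --pt "0 0 1.5 0" --pt "0 0 1.5 0" --pt "0 0 1.5 0" --pt "0 0 1.5 0" --pt "0 0 0 0" --pt "0 0 0 0"

```text
clock: 14.62
position: [544.9, -75.9, 19.0]
ee_rot: [0.04, 0.708, -0.04, 0.704]
contact_force: [-8.1, -0.5, -0.6]
gripper_width: 27.0
```

Request:
drive_tool --pt "0 0 1 0" --pt "0 0 1 0" --pt "0 0 1 0" --pt "0 0 1 0" --pt "0 0 0 0"

```text
clock: 15.03
position: [548.7, -76.4, 18.9]
ee_rot: [0.04, 0.708, -0.04, 0.704]
contact_force: [-7.8, -0.1, -0.6]
gripper_width: 27.3
```

Request:
drive_tool --pt "0 0 1 0" --pt "0 0 1 0" --pt "0 0 1 0" --pt "0 0 0 0"

```text
clock: 15.37
position: [551.7, -76.7, 18.9]
ee_rot: [0.04, 0.708, -0.04, 0.704]
contact_force: [-8.3, -1.2, -1.0]
gripper_width: 26.9
```

Request:
drive_tool --pt "0 0 1 0" --pt "0 0 1 0" --pt "0 0 1 0" --pt "0 0 0 0"

```text
clock: 15.7
position: [554.7, -77.0, 18.9]
ee_rot: [0.04, 0.708, -0.04, 0.704]
contact_force: [-7.7, 0.2, -1.1]
gripper_width: 27.1
```

Request:
drive_tool --pt "0 0 1 0" --pt "0 0 1 0" --pt "0 0 0 0"

```text
clock: 15.95
position: [556.0, -77.2, 18.8]
ee_rot: [0.04, 0.709, -0.04, 0.703]
contact_force: [-8.9, -0.5, -0.3]
gripper_width: 27.0
```

Request:
drive_tool --pt "0 0 1 0" --pt "0 0 1 0" --pt "0 0 0 0"

```text
clock: 16.2
position: [556.9, -77.4, 18.6]
ee_rot: [0.04, 0.709, -0.04, 0.703]
contact_force: [-11.3, 1.2, 1.4]
gripper_width: 26.9
```

Request:
drive_tool --pt "0 0 1 0" --pt "0 0 0 0" --pt "0 0 0 0"

```text
clock: 16.45
position: [557.5, -77.5, 18.6]
ee_rot: [0.04, 0.71, -0.04, 0.702]
contact_force: [-12.5, 1.5, 1.4]
gripper_width: 27.1
```

Request:
drive_tool --pt "0 0 1 0" --pt "0 0 0 0" --pt "0 0 0 0"

```text
clock: 16.7
position: [558.0, -77.6, 18.5]
ee_rot: [0.04, 0.71, -0.04, 0.702]
contact_force: [-13.2, 1.8, 1.9]
gripper_width: 26.8
```

Request:
drive_tool --pt "0 0 1 0" --pt "0 0 0 0" --pt "0 0 0 0"

```text
clock: 16.95
position: [558.5, -77.7, 18.4]
ee_rot: [0.04, 0.71, -0.04, 0.702]
contact_force: [-15.0, 1.9, 1.7]
gripper_width: 27.0
```

Request:
drive_tool --pt "0 0 0.7 0" --pt "0 0 0 0" --pt "0 0 0 0"

```text
clock: 17.2
position: [558.7, -77.8, 18.4]
ee_rot: [0.04, 0.71, -0.04, 0.701]
contact_force: [-15.8, 2.5, 2.7]
gripper_width: 27.3
```

The stop is found: drag was about 8 N, contact came near x ≈ 555, and the force then rose gradually to 15.8 N, so the plunger is about 3.5 mm in. Releasing now.

Request:
drive_tool --pt "0 0 0 0" --pt "0 0 0 0" --pt "0 0 0 0" --pt "0 0 0 0" --pt "0 0 0 0" --pt "0 0 0 0" --pt "0 0 0 0" --pt "0 0 0 0" --pt "0 0 0 0" --pt "0 0 0 0" --grip 85

```text
clock: 18.03
position: [565.0, -77.5, 19.6]
ee_rot: [0.039, 0.706, -0.039, 0.706]
contact_force: [-0.6, -0.3, 0.5]
gripper_width: 85.2
```

```bash
python3 snap.py e1
```

```text
18.0333 [565.  -77.5  19.6] yaw -6.36 [-1.  0. -0.] [-0.6 -0.3  0.5] 85.15265828948574
```

Request:
drive_tool --pt "-10 0 0 0" --pt "-25 0 0 0" --pt "-35 0 0 0" --pt "-35 0 -10 0" --pt "-30 0 -40 0" --pt "0 0 -40 0" --pt "0 0 -40 0" --pt "0 0 0 0" --pt "0 0 0 0" --pt "0 0 0 0"

```text
clock: 18.92
position: [443.4, -63.7, 150.8]
ee_rot: [0.039, 0.705, -0.039, 0.707]
contact_force: [1.2, 0.2, 1.4]
gripper_width: 84.9
```

```bash
python3 snap.py f1; python3 - <<'E'
from h import *
t=arm.get_image("top")[:,:,::-1].copy();s=arm.get_image("side")[:,:,::-1].copy();cv2.imwrite("pics/top3.png",t);cv2.imwrite("pics/side3.png",s)
a=t[95:215,290:360];b=s[140:215,205:315];w=cv2.imread("pics/f1.png")
cv2.imwrite("pics/v4.png",np.hstack([cv2.resize(a,(350,600),interpolation=cv2.INTER_CUBIC),np.vstack([cv2.resize(b,(440,300),interpolation=cv2.INTER_CUBIC),cv2.resize(w[60:360,80:520],(440,300))])]))
T=cam("top")
m=np.array([614.7,-85.4,25]);ax=np.array([.9938,-.1115,0])
for sft in(-112,-108,-104):print(sft,[proj(cam(n),m+ax*sft+[0,0,10]).round(1) for n in("top","side")])
E
```

```text
18.9167 [443.4 -63.7 150.8] yaw -6.32 [-1.     0.     0.003] [1.2 0.2 1.4] 84.87449021051171
-112 [array([321.2, 217.6]), array([306.3, 198.8])]
-108 [array([321.3, 216.2]), array([305.2, 198.3])]
-104 [array([321.4, 214.8]), array([304.1, 197.7])]
```

View pics/v4.png

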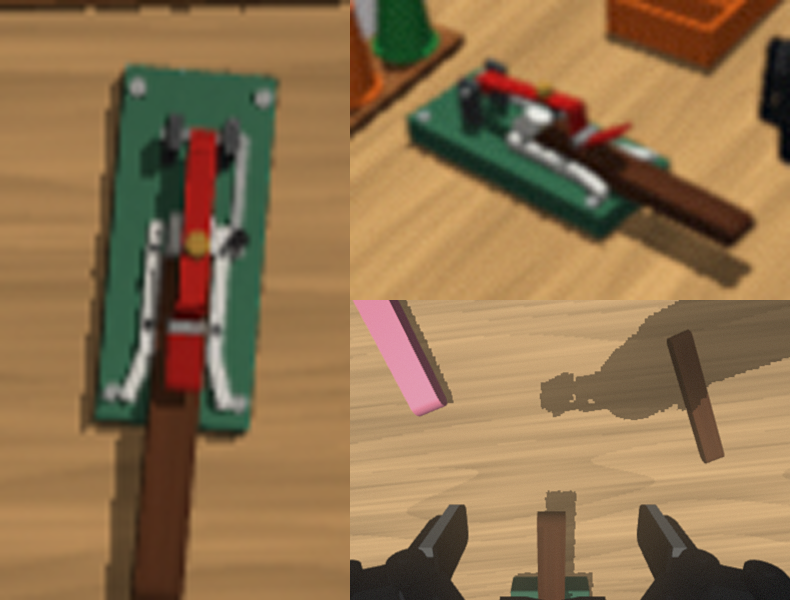

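```bash
python3 - <<'E'
from h import *;import pickle
m=np.array([614.7,-84.4,25]);ax=np.array([.9938,-.1115,0]);ly=np.array([.1115,.9938,0])
im=cv2.imread("pics/f1.png");st=pickle.load(open("pics/f1.pkl","rb"));C=cam("wrist",st)
g=cv2.GaussianBlur(im.astype(float),(0,0),.6)[:,:,1]
P=[]
for r in range(282,330,3):
    d=np.diff(g[r]);l=255+d[255:275].argmin()+.5;rr=288+d[288:304].argmax()+.5;P.append((r,l,rr))
P=np.array(P);print(P[::4])
q=[(plane(C,(p[1],p[0]),45)+plane(C,(p[2],p[0]),45))/2 for p in P]
S=np.array([((x-m)@ax,(x-m)@ly) for x in q]);k=np.polyfit(S[:,0],S[:,1],1);print("yaw rel jig",np.degrees(k[0]),"lat",S[:,1].mean(), "width",np.linalg.norm(plane(C,P[3][[1,0]],45)-plane(C,P[3][[2,0]],45)))
r=262+np.diff(g[262:290,278:288].mean(1)).argmin()+.5;e=plane(C,(282,r),38);print(r,"rear s,lat",(e-m)@ax,(e-m)@ly)
E
```

```text
[[282.  266.5 295.5]
 [294.  266.5 303.5]
 [306.  266.5 303.5]
 [318.  267.5 303.5]]
yaw rel jig 5.070273623468652 lat 4.5170397961835 width 35.83703458599473
270.5 rear s,lat -109.52045392917738 2.5131918902784336
```

Request:
drive_tool --pt "0 0 25 0" --pt "0 0 39 0" --pt "0 0 39 0" --pt "0 0 39 0" --pt "0 0 39 0" --pt "0 0 39 0" --pt "0 0 39 0" --pt "0 0 30 0" --pt "15 0 10 0" --pt "15 0 0 0"

```text
clock: 19.9
position: [743.4, -97.7, 117.4]
ee_rot: [0.039, 0.705, -0.04, 0.707]
contact_force: [-1.3, 1.0, -0.8]
gripper_width: 84.9
```

Request:
drive_tool --pt "0 0 0 0" --pt "0 0 0 0" --pt "0 0 0 0"

```text
clock: 20.15
position: [740.1, -97.2, 119.9]
ee_rot: [0.039, 0.706, -0.039, 0.706]
contact_force: [-0.3, 0.5, 0.8]
gripper_width: 85.2
```

```bash
python3 snap.py p1; python3 - <<'E'
from h import *;import pickle
im=cv2.imread("pics/p1.png");st=pickle.load(open("pics/p1.pkl","rb"));C=cam("wrist",st)
m=np.array([614.7,-85.0,25]);ax=np.array([.9938,-.1115,0])
for s in(-107,0,55,90,94,135):print(s,proj(C,m+ax*s+[0,0,10]).round(1))
c=proj(C,m+ax*90+[0,0,10]).astype(int);w=im[max(0,c[1]-70):c[1]+70,c[0]-60:c[0]+60]
cv2.imwrite("pics/v5.png",np.hstack([cv2.resize(w,(480,560),interpolation=cv2.INTER_CUBIC),cv2.copyMakeBorder(cv2.resize(im,(320,240)),0,320,0,0,0)]));print(c)
E
```

```text
20.15 [740.1 -97.2 119.9] yaw -6.35 [-1.    -0.001  0.   ] [-0.3  0.5  0.8] 85.21736013433623
-107 [ 277.6 -161.4]
0 [278.2  45.5]
55 [278.4 128.4]
90 [278.5 175. ]
94 [278.5 180.1]
135 [278.7 229. ]
[278 174]
```

View pics/v5.png

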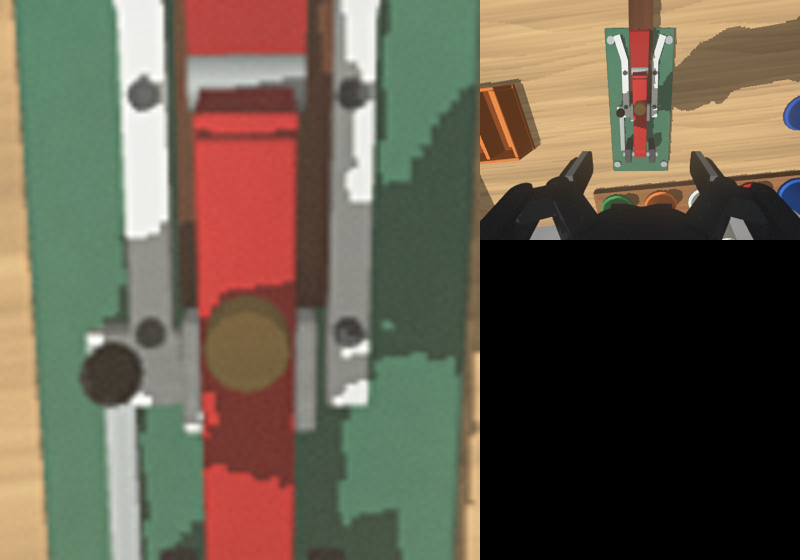

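The batten end (crop row ~308) sits right at the block face (~310) with hardly any gap, so the plunger is nearly flush. The batten is straight between the guides, the finger is raised on top of it, and the robot is clear. Handing in.

```bash
python3 -c "
from bench import arm
print(arm.read_state()['contact_force'].round(1)); print(arm.job_done())"
```

```text
[0.6 0.  0.1]
the job is handed in; nothing more can be done
None
```

The batten is in the jig under the raised red finger and pressed against the end stop; I handed the job in at about 20 s of the 67 s allowed.

**What I did:** I gripped the dark batten 50 mm behind its centre and slid it along the guides under the finger. The push peaked at a wrist reading of about 22 N before the end popped past the nose. Plain sliding drag after that was about 8 N. I felt the stop at roughly 90 mm beyond the mouth and pressed until the reading was 15.8 N, then let go and backed away.

**What the last checks showed:**
- **Plunger:** the last wrist picture shows almost no gap between the batten's end and the stop block, so the plunger looks at least 3 mm of its 4 mm in.
- **Batten and finger:** the batten lies straight between the guides with the finger up on it.
- **Surroundings:** the final pictures show nothing disturbed near the jig. I did not check the farther items one by one.
- **Robot:** it was touching nothing, with a contact reading of about 0.6 N.

**What disagreed:**
- **Rear end position:** one wrist picture put the batten's rear end at 109.5 mm behind the mouth, where I expected about 106.5. Taken alone, that would mean the plunger had hardly been pressed. I trusted the close-up of the gap and the gradual force rise instead.
- **Final angle:** the check of the batten's angle from that same picture failed because it picked up a shadow edge. I ignored its 5° result, so "straight" rests on the final picture only.

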